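# Shut the cup steriliser's drawer and start it

### The arm

A 6-joint arm with a two-finger parallel gripper is mounted at the origin on the work surface. World frame = base frame: x ahead of the robot, y to its left, z up, the work surface at z = 0. Lengths are in m, angles in rad, forces in N, time in s.
With the tool pointing down it reaches from about 0.35 to 0.85 m from the base axis. Payload 8.1 kg.
Tool frame: the origin (TCP) lies on the centre line of the jaws, within the pads' length; the fingertips stand robot.tip_reach ahead of it and the grasp point (between the pads) lies 5 mm behind it (robot.tip_reach is the distance from the TCP to the fingertips, in m); z points along the fingers, y is the direction in which the jaws open and shut (so a half turn about z gives the same grasp; the last joint's range is limited). The gripper opens to 93 mm and grips with 3 to 60 N. Pads are 15 mm wide; open, the fingers measure 128 mm over their backs; the gripper's body (75 mm by 188 mm) begins 65 mm behind the grasp point.
Start: joints at [1.141, 0.13, 1.488, -0, 1.523, -0.085], TCP at [0.203, 0.565, 0.233] pointing down, gripper open.
Joint ranges: [-2.96, 2.96], [-0.89, 2.26], [0.02, 2.5], [-1.34, 4.48], [0, 2.73], [-2.66, 2.66]. Speed limits (rad/s): [2.39, 2.39, 2.79, 3.14, 3.14, 3.14].

### API

Orientations are given as a rotation vector (axis times angle).
In Python, from plant import sensors, read_camera, robot gives the robot as it stands.
- The arm moves only by the tool play_rows, never from a script. Its argument "series" is a list that holds one entry, the list of rows, each a list of 5 numbers: the closure, from -1 (fully open) to 1 (shut), then the shift along the world's x, y, z in m, then the turn about the world's z in rad. A call has 1 to 8 rows; each row is the pose to reach, as a shift and turn from the pose commanded when the call began; what a row does not reach only later rows make up. A row lasts 1/10 s, in which the tool goes at most 50 mm and 8.59 degrees, less where a joint would pass 70% of its speed; a pose out of reach is approached as far as the arm can. A call with a gripper value outside its range is refused whole. The fingers move at their own pace and stop on an object; "force" is the grip in N (left out, the last holds). Time passes only in rows, so rows that repeat a pose let the fingers close. It gives the time, the measured TCP pose, the force and the opening at its end, in the units of the state.
- sensors.read_state(): the state, without advancing time (a new reading comes with each control period).
- read_camera(name): name is "scene" or "top" or "wrist"; returns a dict with "color" (400x640x3 uint8, red, green, blue), "range_z" (400x640 float32, m along the optical axis (not along the pixel's ray), 0 where there is no reading), "intrinsics" (3x3 intrinsics, pixels), "D" ([k1, k2, p1, p2, k3] as OpenCV has them; the pictures are not rectified), "rvec" (rotation vector, rad) and "tvec" (3), from world to camera coordinates, as OpenCV has them. Camera axes: x right, y down, z forward; pixel columns grow to the right and rows downward; lengths in m; the calibration is good to about 2 mm. A picture is of the moment at which its call begins.
- robot.close_job(): hands the job in, once; it reports no verdict.
The state is a dict: "t": time; "q": joint angles; "dq": joint speeds; "joint_torque": joint torques, N m; "tool_pos": TCP position; "orientation": TCP orientation; "force": force on the tool from outside, world axes, zero at the start; "wrist_torque": the same for the moment, N m; "opening": finger opening in m.
Only numpy, scipy, OpenCV 4.12 (cv2) and the standard library are available. Lean on these libraries where they do the work, as an engineer would, in place of code of your own. Each camera call takes 0.05 s, during which the arm holds its last target.

### The job

The washed cups are in the tea-cup steriliser: push its drawer fully home with your fingertips on the outside of the front panel, without slamming it, then press the raised end of the rocker switch on its top down until it is fully on. Pick nothing up: keep your fingers off the cups and out of the drawer, see that the cups stay upright in the rack, and leave the kettle, gaiwan and other tea things where they are.

Things in the scene. Friction and masses are not known exactly. Their poses are not given: they have to be found in the camera images.
- steriliser: Countertop tea-cup steriliser, fixed: white box 240 deep (x) x 320 wide (y) x 150 mm high with a flat top. Origin: centre of its underside, on the island top. Its x points from front to back (the way the drawer goes in), z up. Its front face lies 120 mm from the origin towards -x.
- drawer (a joint): The steriliser's drawer, in m: 0 fully home (panel flush with the housing's front), growing as it comes out towards the steriliser's -x, at most 0.16. Starts part-way out. Light friction (1.5 N, plus 20 N per m/s of damping); stays where it is left, no spring: push it right to its stop. Above 0.5 m/s it slams.
- drawer_front (a point): Centre of the outer face of the drawer's front panel; moves with the drawer. The panel is a plain flat white plate without handle, 292 wide (y), 110 high, 18 mm thick, spanning heights 22 to 132 mm above the island top. Axes as the steriliser's: x points into the drawer, square to the panel.
- drawer_inside: The inside of the drawer behind its front panel: steel tray with a slotted bamboo rack of four long slots side by side, running front to back. Origin: middle of the lower edge of the panel's outer face, axes as the steriliser's. Fingers keep out.
- rocker (a joint): Rocker switch on the steriliser's top, in rad: 0 off, 0.30 fully on; stays where it is left. Black V-shaped key 40 (x) x 22 mm (y) on a grey bezel 54 x 36 mm, 4 mm high. Pivot line across its middle (along y), 157 mm above the island top. Off: the half nearer the drawer front is raised, its end at 163 mm. On: that half is level at 157 mm and the rear half stands up.
- rocker_raised_end (a point): The place to press: on top of the rocker's near half, 14 mm in front of the pivot, 161 mm above the island top when off, 157 mm when fully on. About 2 to 3 N moves it. The pivot lies 37 mm behind the steriliser's front face and 100 mm to the -y side of its middle.
- cup0_mid (a point): Small white tea cup standing upright somewhere along slot 1 of 4 of the rack, counted from the drawer's -y end; 54 mm across the rim, 42 mm high, 55 g, loose; the point is its centre, half-way up. It rides in the drawer, below the top edge of the front panel.
- cup1_mid (a point): Small white tea cup standing upright somewhere along slot 2 of 4 of the rack, counted from the drawer's -y end; 54 mm across the rim, 42 mm high, 55 g, loose; the point is its centre, half-way up. It rides in the drawer, below the top edge of the front panel.
- cup2_mid (a point): Small white tea cup standing upright somewhere along slot 3 of 4 of the rack, counted from the drawer's -y end; 54 mm across the rim, 42 mm high, 55 g, loose; the point is its centre, half-way up. It rides in the drawer, below the top edge of the front panel.
- cup3_mid (a point): Small white tea cup standing upright somewhere along slot 4 of 4 of the rack, counted from the drawer's -y end; 54 mm across the rim, 42 mm high, 55 g, loose; the point is its centre, half-way up. It rides in the drawer, below the top edge of the front panel.
- kettle: Tall glass kettle with black handle on its power base, 156 mm across (handle reaches 132 mm from the axis along its x), 246 mm high; loose, not part of the job. Origin at the centre of its underside.
- pitcher: Stainless steel pitcher with handle along its x, 92 mm across, 130 mm high; loose, not part of the job. Origin at the centre of its underside.
- tea_caddy: Round tea caddy, 78 mm across, 119 mm high; loose, not part of the job. Origin at the centre of its underside.
- gaiwan: Celadon gaiwan (lidded bowl on a saucer) standing on the steriliser's top towards the back, 112 mm across, 90 mm high; loose, not part of the job. Origin at the centre of its underside.
- glass_jug: Small glass serving jug with handle along its x, 68 mm across, 80 mm high, standing beside the drawer on its +y side; loose, not part of the job. Origin at the centre of its underside.
- tea_scoop: Bamboo tea scoop lying flat along its x, 160 x 27 x 12 mm, beside the drawer on its -y side; loose, not part of the job. Origin at the centre of its underside.
Things that resemble listed ones, but are neither listed nor needed, are in the scene too. What is shaped like the part that bears cup0_mid but purple or red is not meant.

How it is judged:
By the outcome, as a careful person would: the job done as asked, in the order asked, and still so for the second after the job is handed in, with the robot touching nothing.
It also fails if it takes over 40 s, if anything falls off the work surface, if the arm or the gripper's body presses on something with over 40 N, if the wrist force passes 120 N, or if a joint passes its speed limit or range.

## Working session

There is one attempt and no reset: what is moved stays moved. The work goes in short steps, Python scripts to look and compute and a tool call to move; the robot and the scene stay as the last step left them, time stands still between calls to the robot, and variables do not carry over. Pictures are saved under pics/ and viewed, and the job is handed in when it is done.

Besides the shell and the picture viewer there is one more tool, called after "Emit:" by a JSON object that holds its "fn" and its "kwargs". play_rows: Moves the arm, as the interface text tells. Its arguments: {"type":"object","properties":{"series":{"type":"array","items":{"type":"array","items":{"type":"array","items":{"type":"number"}}}},"force":{"type":"number"}},"required":["series"]}

```bash
mkdir -p pics; cat > h.py <<'E'
import numpy as np,cv2
from plant import sensors, read_camera, robot
def snap(n,f):
    c=read_camera(n); cv2.imwrite('pics/'+f,c['color'][...,::-1]); np.savez('pics/'+f[:-4]+'.npz',**c); return c
def world(c,u,v,z=None):
    R,_=cv2.Rodrigues(np.array(c['rvec'],float)); t=np.array(c['tvec'],float).ravel()
    p=cv2.undistortPoints(np.array([[[u,v]]],float),c['intrinsics'],c['D'])[0,0]
    d=R.T@np.array([p[0],p[1],1]); o=-R.T@t
    s=(z-o[2])/d[2] if z is not None else c['range_z'][int(round(v)),int(round(u))]
    return o+s*d
E
python3 - <<'E'
from h import *
print(sensors.read_state(), robot.tip_reach)
for n in('scene','top','wrist'): snap(n,n+'0.png')
E
```

```text
{'t': 0.0, 'q': array([ 1.14059004e+00,  1.31146007e-01,  1.48928537e+00,  6.50875847e-06,
        1.52300198e+00, -8.53901670e-02]), 'dq': array([-0.00027164,  0.00066987, -0.00056318, -0.00092057, -0.0013019 ,
        0.00080872]), 'joint_torque': array([ 3.26955806e-04, -5.59862709e+01, -4.91740143e+01,  7.66271283e-02,
        3.61468841e-02, -2.22912581e-04]), 'tool_pos': array([0.20255567, 0.56419236, 0.23159314]), 'orientation': array([-5.38875249e-01, -3.09454716e+00,  2.79279888e-03]), 'force': array([1.12554171, 0.02179265, 0.64626661]), 'wrist_torque': array([ 0.04288953,  0.03806939, -0.05410426]), 'opening': 0.09276497234378502} 0.014
```

View pics/scene0.png

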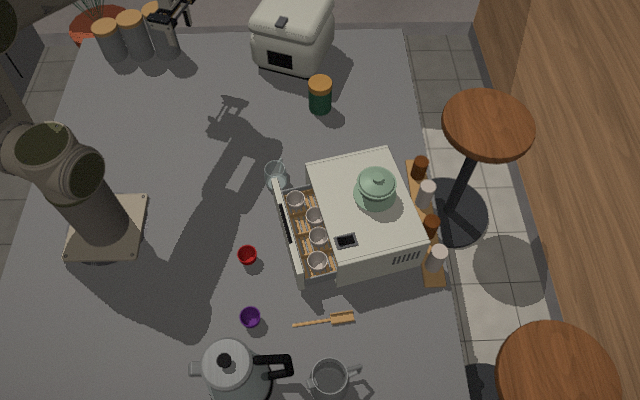

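View pics/top0.png

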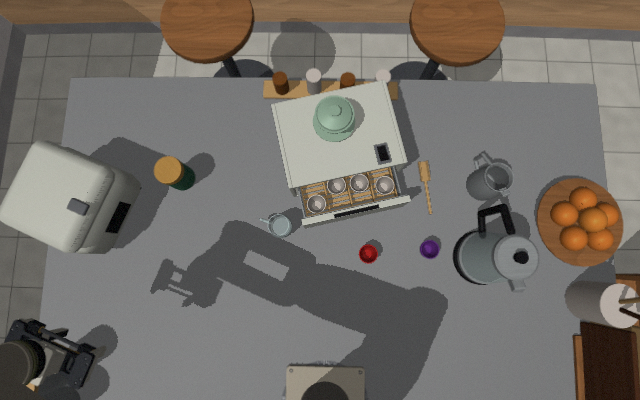

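View pics/wrist0.png

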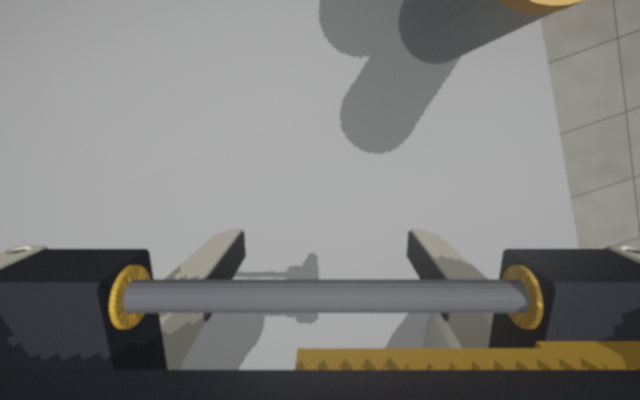

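The steriliser is visible at about (340,140) in the top view. Its drawer panel runs from (302,222) to (410,200), and the rocker is at (382,153). I'll zoom in and measure.

```bash
python3 - <<'E'
import numpy as np,cv2
from h import world
c=dict(np.load('pics/top0.npz'))
im=c['color'][70:250,250:450,::-1]
cv2.imwrite('pics/topz.png',cv2.resize(im,None,fx=4,fy=3.3,interpolation=cv2.INTER_CUBIC)[:600])
cv2.imwrite('pics/topz.png',cv2.resize(im,(660,594),interpolation=cv2.INTER_CUBIC))
for n,(u,v,z) in dict(FL=(289,187,.15),FR=(406,162,.15),BR=(388,84,.15),BL=(272,104,.15),rock=(382,153,.157),pL=(302,222,.132),pR=(410,202,.132)).items():
    print(n,world(c,u,v,z).round(4),world(c,u,v).round(4))
s=dict(np.load('pics/scene0.npz'))
im=s['color'][140:300,230:450,::-1]
cv2.imwrite('pics/scz.png',cv2.resize(im,(792,576),interpolation=cv2.INTER_CUBIC))
E
```

```text
FL [0.5874 0.1031 0.15  ] [0.5877 0.1033 0.1482]
FR [ 0.6595 -0.2012  0.15  ] [ 0.6602 -0.2017  0.1474]
BR [ 0.877  -0.1564  0.15  ] [ 0.9107 -0.1682  0.0804]
BL [0.8146 0.1571 0.15  ] [0.8152 0.1574 0.1485]
rock [ 0.6807 -0.1374  0.157 ] [ 0.681  -0.1376  0.1558]
pL [0.4986 0.0679 0.132 ] [0.4986 0.0679 0.1324]
pR [ 0.5565 -0.2138  0.132 ] [ 0.5762 -0.2439 -0.002 ]
```

View pics/topz.png

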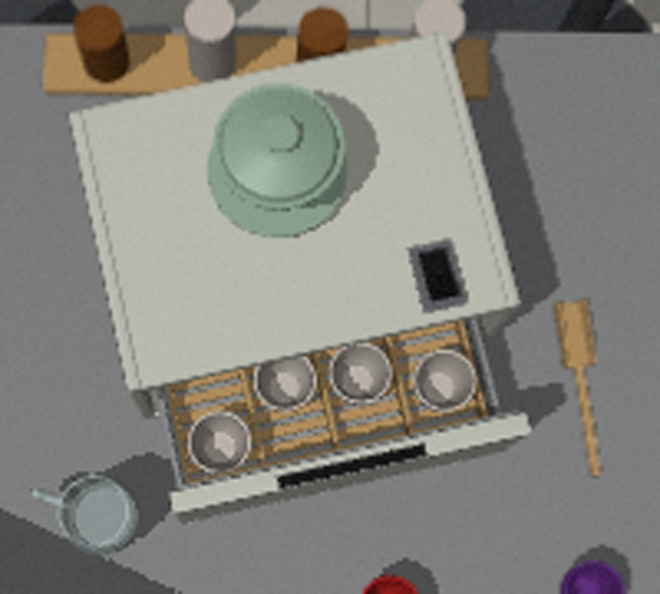

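View pics/scz.png

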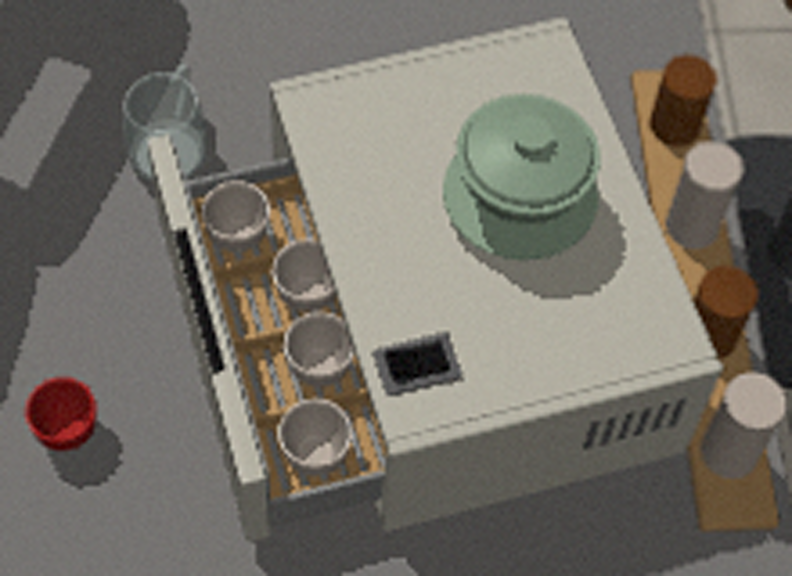

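The zooms show the white panel, which has a black strip at its middle top (about (350,465) in the top zoom). The cups are upright in all four slots. Next I'll fit the housing top, rocker and panel from the depth points.

```bash
cat > fit.py <<'E'
import numpy as np,cv2
def cloud(c):
    R,_=cv2.Rodrigues(np.array(c['rvec'],float)); t=np.array(c['tvec'],float).ravel()
    v,u=np.mgrid[0:400,0:640]
    p=cv2.undistortPoints(np.stack([u,v],-1).reshape(-1,1,2).astype(float),c['intrinsics'],c['D'])[:,0]
    z=c['range_z'].reshape(-1,1)
    return ((np.c_[p*z,z]-t)@R).reshape(400,640,3)
if __name__=='__main__':
  for n in('top0','scene0'):
    c=dict(np.load(f'pics/{n}.npz')); P=cloud(c); col=c['color'].astype(int)
    reg=(P[...,0]>.45)&(P[...,0]<.95)&(abs(P[...,1]+.02)<.25)
    white=(col.min(-1)>130)
    m=reg&(abs(P[...,2]-.15)<.006)
    # biggest component
    k,l,s,_=cv2.connectedComponentsWithStats(m.astype(np.uint8),connectivity=4); i=1+s[1:,4].argmax()
    Q=P[l==i]; r=cv2.minAreaRect(Q[:,:2].astype(np.float32)*1000)
    print(n,'top z',np.median(Q[:,2]),'rect mm',r, '\n',cv2.boxPoints(r).round(0).tolist())
    dark=(l!=i)&reg&(P[...,2]>.14)&(P[...,2]<.175)&(col.max(-1)<70)
    k,l2,s2,ce=cv2.connectedComponentsWithStats(dark.astype(np.uint8)); j=1+s2[1:,4].argmax()
    D=P[dark]; print(' dark',s2[1:,4],ce[j],np.median(P[l2==j],0).round(4), P[l2==j][:,2].min(),P[l2==j][:,2].max())
    pm=reg&(abs(P[...,2]-.132)<.006)&(P[...,0]<.575)
    k,l3,s3,_=cv2.connectedComponentsWithStats(pm.astype(np.uint8)); j=1+s3[1:,4].argmax()
    if 1:
        r=cv2.minAreaRect(P[l3==j][:,:2].astype(np.float32)*1000); print(' panel',r,cv2.boxPoints(r).round(0).tolist(),s3[j,4])
E
python3 fit.py
```

```text
top0 top z 0.150253840436618 rect mm ((738.954345703125, -22.236404418945312), (242.62539672851562, 321.3753356933594), 13.890151977539062) 
 [[583.0, 105.0], [660.0, -207.0], [895.0, -149.0], [818.0, 163.0]]
 dark [126] [382.70634921 153.26984127] [ 0.6803 -0.1393  0.1582] 0.15418501140278182 0.16557174771027539
 panel ((534.7984619140625, -71.92098999023438), (21.310535430908203, 291.797607421875), 13.801939010620117) [[490.0, 67.0], [559.0, -216.0], [580.0, -211.0], [510.0, 72.0]] 853
scene0 top z 0.1498854802002408 rect mm ((738.5494995117188, -21.398834228515625), (241.78985595703125, 325.2261047363281), 14.063799858093262) 
 [[582.0, 107.0], [661.0, -209.0], [895.0, -150.0], [816.0, 166.0]]
 dark [  1 126] [344.80952381 239.88888889] [ 0.6799 -0.1396  0.1582] 0.1528842042513183 0.16559683325221675
 panel ((535.2787475585938, -72.50160217285156), (21.258140563964844, 294.0178527832031), 13.732691764831543) [[490.0, 68.0], [560.0, -218.0], [581.0, -213.0], [511.0, 73.0]] 770
```

```bash
python3 - <<'E'
import numpy as np
from fit import cloud
c=np.array([.7388,-.022]);a=np.radians(13.87);ax=np.array([np.cos(a),np.sin(a)]);ay=np.array([-ax[1],ax[0]])
d=dict(np.load('pics/top0.npz'));P=cloud(d);col=d['color'].astype(int)
m=(P[...,2]>.157)&(P[...,2]<.26)&(P[...,0]>.6)&(P[...,0]<.95)&(abs(P[...,1])<.16)&(col[...,1]>col[...,0]+15)
q=P[m][:,:2]-c; print('gaiwan local min/max',(q@ax).min(),(q@ax).max(),(q@ay).min(),(q@ay).max(),P[m][:,2].max())
f=c-.12*ax; print('front',f,'press',f+.023*ax-.1*ay)
pf=np.array([.5350,-.0722])-.009*ax; print('panel face',pf,'drawer',(f-pf)@ax,'lat',(pf-c)@ay)
E
```

```text
gaiwan local min/max -0.02827510112669771 0.07468163926336123 -0.048961688029662616 0.061206848136062295 0.24386888827402056
front [ 0.62229894 -0.05076637] press [ 0.66860029 -0.14233703]
panel face [ 0.52626242 -0.07435748] drawer 0.09889155755286286 lat 0.00011860874037827441
```

Emit:
{"fn": "play_rows", "kwargs": {"series": [[[1, 0.273, -0.641, 0, 0.587], [1, 0.273, -0.641, 0, 0.587], [1, 0.273, -0.641, 0, 0.587], [1, 0.273, -0.641, 0, 0.587], [1, 0.273, -0.641, 0, 0.587], [1, 0.273, -0.641, 0, 0.587], [1, 0.273, -0.641, 0, 0.587], [1, 0.273, -0.641, 0, 0.587]]], "force": 20}}

```text
t: 0.95
tool_pos: [0.357, 0.2018, 0.2327]
orientation: [-0.38, 3.118, 0.0]
force: [1.4, 0.3, 0.0]
opening: 0.0337
```

Emit:
{"fn": "play_rows", "kwargs": {"series": [[[1, 0.118, -0.278, 0, 0], [1, 0.118, -0.278, 0, 0], [1, 0.118, -0.278, 0, 0], [1, 0.118, -0.278, 0, 0], [1, 0.118, -0.278, 0, 0], [1, 0.118, -0.278, 0, 0], [1, 0.118, -0.278, 0, 0], [1, 0.118, -0.278, 0, 0]]]}}

```text
t: 1.75
tool_pos: [0.4745, -0.0754, 0.2321]
orientation: [0.375, -3.118, -0.001]
force: [0.4, 0.0, 0.3]
opening: 0.0002
```

```bash
python3 - <<'E'
from h import *
s=sensors.read_state(); print(s['t'],s['tool_pos'],s['orientation'],s['q'],s['force'],s['opening'])
R,_=cv2.Rodrigues(s['orientation']); print(np.degrees(np.arctan2(R[1,1],R[0,1])))
E
```

```text
1.75 [ 0.47454844 -0.07539199  0.23211219] [ 3.74835120e-01 -3.11777308e+00 -1.23865428e-03] [-2.64479084e-01 -1.96437454e-01  1.80878159e+00  2.18977248e-04
  1.53081232e+00 -2.07458633e+00] [0.44474795 0.03653851 0.33424069] 0.000227590909265315
103.71095983495327
```

Emit:
{"fn": "play_rows", "kwargs": {"series": [[[1, 0, 0, -0.04, 0], [1, 0, 0, -0.08, 0], [1, 0, 0, -0.116, 0], [1, 0, 0, -0.116, 0], [1, 0, 0, -0.116, 0]]]}}

```text
t: 2.25
tool_pos: [0.4743, -0.0731, 0.1172]
orientation: [0.382, -3.117, -0.001]
force: [-0.0, -0.1, 0.5]
opening: 0.0006
```

```bash
python3 - <<'E'
from h import *
snap('scene','scene1.png');snap('wrist','wrist1.png')
im=cv2.imread('pics/scene1.png')[120:320,180:460]
cv2.imwrite('pics/sc1z.png',cv2.resize(im,(784,560)))
E
```

```text
(no output)
```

View pics/sc1z.png

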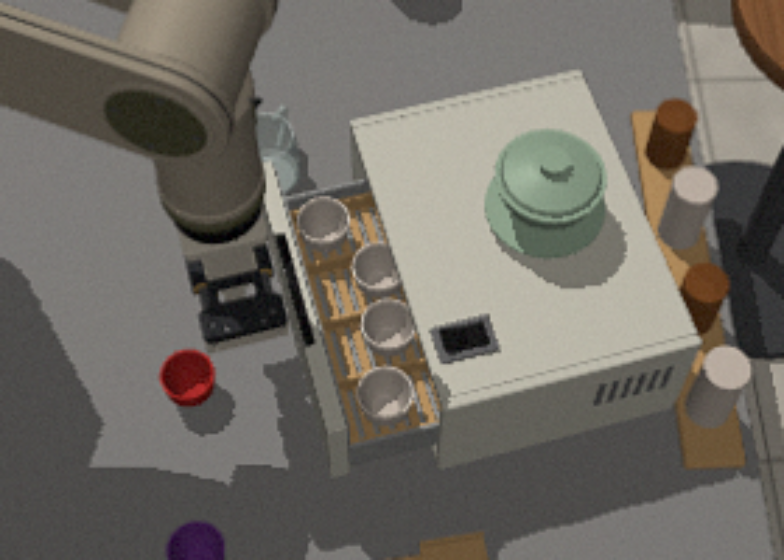

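View pics/wrist1.png

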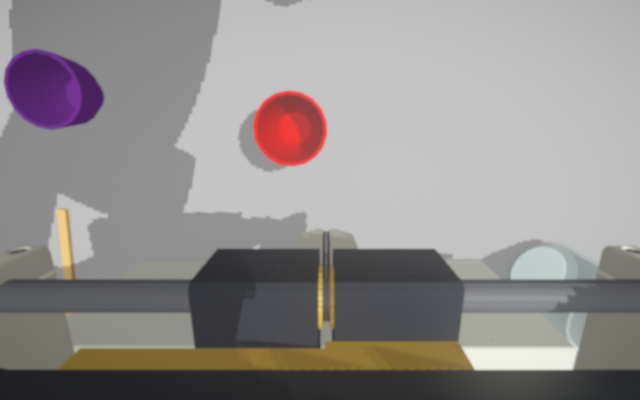

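Emit:
{"fn": "play_rows", "kwargs": {"series": [[[1, 0.0097, 0.0024, 0, 0], [1, 0.0194, 0.0048, 0, 0], [1, 0.0272, 0.0067, 0, 0], [1, 0.032, 0.0079, 0, 0], [1, 0.035, 0.0086, 0, 0], [1, 0.038, 0.0094, 0, 0], [1, 0.041, 0.0101, 0, 0], [1, 0.044, 0.0108, 0, 0]]]}}

```text
t: 3.15
tool_pos: [0.5185, -0.0635, 0.1165]
orientation: [0.379, -3.118, -0.0]
force: [-1.6, 0.3, 1.1]
opening: 0.0008
```

Emit:
{"fn": "play_rows", "kwargs": {"series": [[[1, 0.0039, 0.001, 0, 0], [1, 0.0087, 0.0022, 0, 0], [1, 0.0146, 0.0036, 0, 0], [1, 0.0214, 0.0053, 0, 0], [1, 0.0282, 0.007, 0, 0], [1, 0.035, 0.0086, 0, 0], [1, 0.0418, 0.0103, 0, 0], [1, 0.0485, 0.012, 0, 0]]]}}

```text
t: 3.95
tool_pos: [0.5678, -0.0514, 0.1165]
orientation: [0.38, -3.118, -0.0]
force: [-3.3, -0.3, -1.9]
opening: 0.0006
```

Emit:
{"fn": "play_rows", "kwargs": {"series": [[[1, 0.0068, 0.0017, 0, 0], [1, 0.0136, 0.0034, 0, 0], [1, 0.0194, 0.0048, 0, 0], [1, 0.0252, 0.0062, 0, 0], [1, 0.0301, 0.0074, 0, 0], [1, 0.034, 0.0084, 0, 0], [1, 0.0369, 0.0091, 0, 0], [1, 0.0388, 0.0096, 0, 0]]]}}

```text
t: 4.75
tool_pos: [0.6065, -0.0419, 0.1169]
orientation: [-0.38, 3.118, -0.0]
force: [-1.8, -0.1, -0.2]
opening: 0.0006
```

Emit:
{"fn": "play_rows", "kwargs": {"series": [[[1, 0.0015, 0.0004, 0, 0], [1, 0.003, 0.0007, 0, 0], [1, 0.0045, 0.0011, 0, 0], [1, 0.006, 0.0015, 0, 0], [1, 0.0075, 0.0018, 0, 0]]]}}

```text
t: 5.25
tool_pos: [0.6098, -0.041, 0.1169]
orientation: [0.378, -3.11, 0.0]
force: [-33.0, -5.0, 20.4]
opening: 0.0004
```

The force jumped to 33 N after about 98 mm of travel, which fits the drawer reaching its stop. I'll back off and look.

Emit:
{"fn": "play_rows", "kwargs": {"series": [[[1, -0.0075, -0.0018, 0, 0], [1, -0.02, -0.005, 0, 0], [1, -0.05, -0.012, 0, 0], [1, -0.09, -0.022, 0.02, 0], [1, -0.09, -0.022, 0.07, 0], [1, -0.09, -0.022, 0.12, 0], [1, -0.09, -0.022, 0.12, 0]]]}}

```text
t: 5.95
tool_pos: [0.5275, -0.0631, 0.2459]
orientation: [-0.378, 3.105, -0.007]
force: [0.8, -0.3, 0.6]
opening: 0.0003
```

```bash
python3 - <<'E'
from h import *
from fit import cloud
snap('scene','scene2.png');c=snap('top','top2.png')
im=cv2.imread('pics/scene2.png')[120:320,180:460]
cv2.imwrite('pics/sc2z.png',cv2.resize(im,(784,560)))
cc=np.array([.7388,-.022]);a=np.radians(13.87);ax=np.array([np.cos(a),np.sin(a)]);ay=np.array([-ax[1],ax[0]])
for n in('scene2','top2'):
    P=cloud(dict(np.load(f'pics/{n}.npz')));q=P[...,:2]-cc;lx=q@ax;ly=q@ay
    m=(abs(lx+.12)<.03)&(abs(ly)<.14)&(P[...,2]>.03)&(P[...,2]<.14)
    print(n,m.sum(),np.percentile(lx[m],[1,10,50,90]).round(4) if m.sum() else '')
print(sensors.read_state()['tool_pos'])
E
```

```text
scene2 584 [-0.1209 -0.1205 -0.12   -0.1194]
top2 201 [-0.1211 -0.1207 -0.1202 -0.1196]
[ 0.52528157 -0.06248262  0.23948012]
```

View pics/sc2z.png

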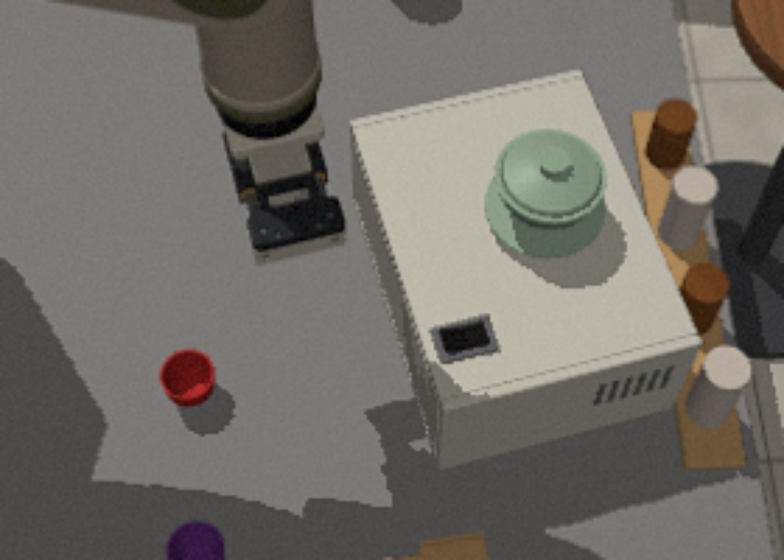

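View pics/top2.png

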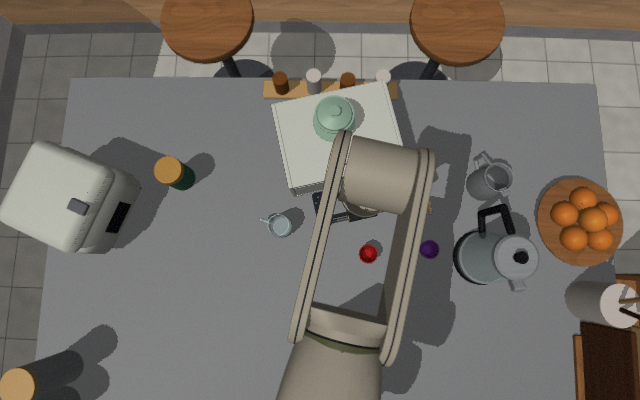

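The panel face is measured at -0.120 m in the steriliser frame in both views, so the drawer is flush. The gaiwan and jug have not moved. Next I'll move above the rocker.

Emit:
{"fn": "play_rows", "kwargs": {"series": [[[1, 0.035, -0.02, 0, 0], [1, 0.07, -0.04, 0, 0], [1, 0.105, -0.06, 0, 0], [1, 0.13, -0.074, 0, 0], [1, 0.1414, -0.0803, -0.01, 0], [1, 0.1414, -0.0803, -0.03, 0], [1, 0.1414, -0.0803, -0.04, 0], [1, 0.1414, -0.0803, -0.04, 0]]]}}

```text
t: 6.85
tool_pos: [0.6632, -0.1418, 0.1927]
orientation: [0.379, -3.113, -0.004]
force: [-0.3, 0.2, 0.7]
opening: 0.0004
```

```bash
python3 - <<'E'
from h import *
snap('scene','scene3.png')
s=sensors.read_state(); print(s['tool_pos'],s['orientation'],s['force'])
im=cv2.imread('pics/scene3.png')[140:300,260:440]
cv2.imwrite('pics/sc3z.png',cv2.resize(im,(672,597)))
E
```

```text
[ 0.66386467 -0.14195495  0.19469428] [ 3.79553914e-01 -3.11533631e+00 -2.28001846e-03] [-0.0808086   0.72896171 -0.02341397]
```

View pics/sc3z.png

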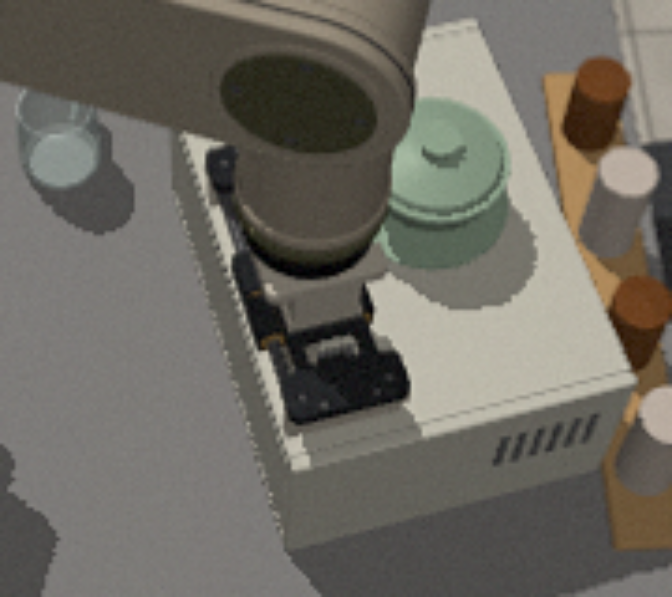

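Emit:
{"fn": "play_rows", "kwargs": {"series": [[[1, 0.003, 0.0005, -0.006, 0], [1, 0.003, 0.0005, -0.012, 0], [1, 0.003, 0.0005, -0.015, 0], [1, 0.003, 0.0005, -0.018, 0], [1, 0.003, 0.0005, -0.02, 0], [1, 0.003, 0.0005, -0.022, 0], [1, 0.003, 0.0005, -0.022, 0]]]}}

```text
t: 7.6
tool_pos: [0.6679, -0.1421, 0.1747]
orientation: [0.379, -3.118, 0.0]
force: [-1.0, 0.1, 1.3]
opening: 0.0005
```

Emit:
{"fn": "play_rows", "kwargs": {"series": [[[1, 0, 0, -0.001, 0], [1, 0, 0, -0.002, 0], [1, 0, 0, -0.003, 0], [1, 0, 0, -0.004, 0], [1, 0, 0, -0.0045, 0]]]}}

```text
t: 8.1
tool_pos: [0.6681, -0.1421, 0.1712]
orientation: [-0.379, 3.118, -0.001]
force: [-4.9, 0.2, 9.7]
opening: 0.0007
```

Emit:
{"fn": "play_rows", "kwargs": {"series": [[[1, 0, 0, -0.0007, 0], [1, 0, 0, -0.0013, 0], [1, 0, 0, -0.0013, 0]]]}}

```text
t: 8.4
tool_pos: [0.6681, -0.1421, 0.1712]
orientation: [-0.379, 3.118, -0.001]
force: [-8.4, 1.4, 12.6]
opening: 0.0004
```

The fingertip is at z = 0.157 with the force rising and no further travel, so the rocker is on its stop. I'll lift straight up, retreat and check.

Emit:
{"fn": "play_rows", "kwargs": {"series": [[[1, 0, 0, 0.01, 0], [1, 0, 0, 0.04, 0], [1, 0, 0, 0.08, 0], [1, -0.03, 0.02, 0.1, 0], [1, -0.08, 0.06, 0.1, 0], [1, -0.12, 0.1, 0.1, 0], [1, -0.15, 0.13, 0.1, 0], [1, -0.18, 0.16, 0.1, 0]]]}}

```text
t: 9.2
tool_pos: [0.4905, 0.0153, 0.269]
orientation: [-0.379, 3.118, 0.0]
force: [-0.3, 0.8, 0.5]
opening: 0.0005
```

Emit:
{"fn": "play_rows", "kwargs": {"series": [[[1, -0.03, 0.04, 0, 0], [1, -0.06, 0.08, 0, 0], [1, -0.08, 0.12, 0, 0], [1, -0.08, 0.16, 0, 0], [1, -0.08, 0.2, 0, 0], [1, -0.08, 0.2, 0, 0]]]}}

```text
t: 9.8
tool_pos: [0.411, 0.2183, 0.2692]
orientation: [-0.387, 3.117, 0.003]
force: [0.6, -0.7, -0.2]
opening: 0.0003
```

```bash
python3 - <<'E'
from h import *
from fit import cloud
for n in('scene','top'): snap(n,n+'4.png')
im=cv2.imread('pics/scene4.png')[200:270,300:400]
cv2.imwrite('pics/sc4z.png',cv2.resize(im,(790,553),interpolation=cv2.INTER_CUBIC))
cc=np.array([.7388,-.022]);a=np.radians(13.87);ax=np.array([np.cos(a),np.sin(a)]);ay=np.array([-ax[1],ax[0]])
for n in('scene0','scene4','top0','top4'):
    P=cloud(dict(np.load(f'pics/{n}.npz')));q=P[...,:2]-cc;lx=q@ax+.083;ly=q@ay+.1
    o=[]
    for x in range(-20,20,5):
        m=(lx>x/1e3)&(lx<(x+5)/1e3)&(abs(ly)<.008); o.append((round(float(np.median(P[m][:,2])*1e3),1)))
    m=(abs(lx+.037)<.03)&(abs(ly-.1)<.14)&(P[...,2]>.03)&(P[...,2]<.14)
    print(n,'key z mm front->back',o,'face',np.median(lx[m])-.083 if m.sum() else None)
print(sensors.read_state()['t'])
E
```

```text
scene0 key z mm front->back [161.9, 160.2, 158.7, 156.8, 155.3, 157.7, 157.3, 156.2] face -0.12886656314866476
scene4 key z mm front->back [156.1, 157.2, 156.7, 156.9, 157.3, 158.7, 161.2, 161.2] face -0.11999059687394426
top0 key z mm front->back [161.2, 160.9, 159.2, 157.0, 156.6, 156.9, 156.4, 156.9] face -0.1257056161115418
top4 key z mm front->back [157.9, 157.6, 158.4, 156.1, 159.3, 159.9, 161.1, 163.4] face -0.12027548471835059
9.9
```

View pics/sc4z.png

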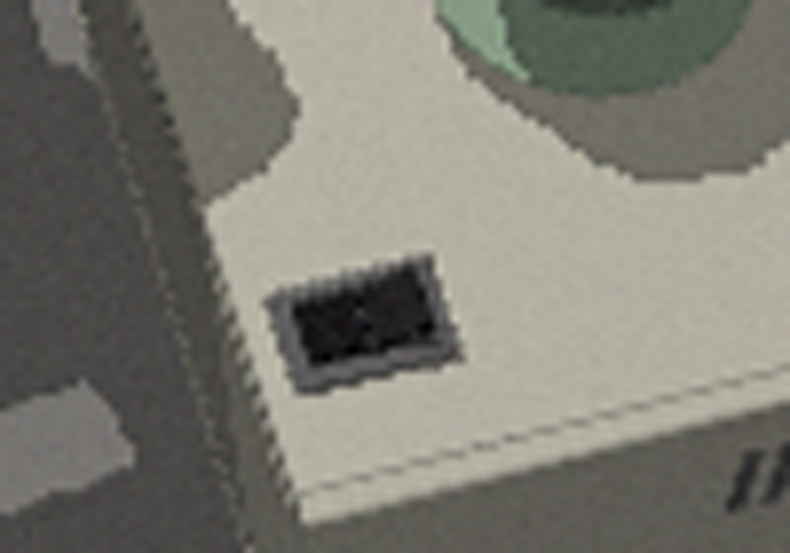

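View pics/top4.png

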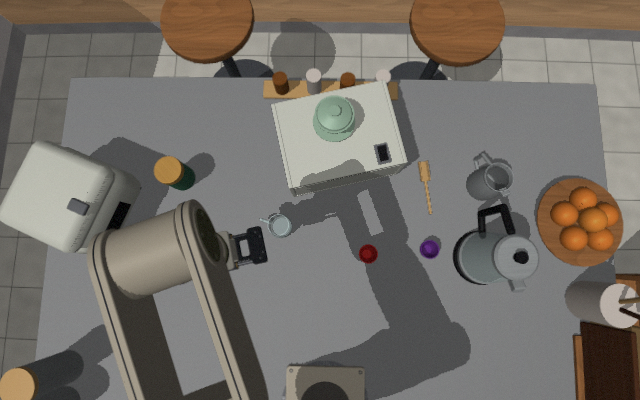

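View pics/scene4.png

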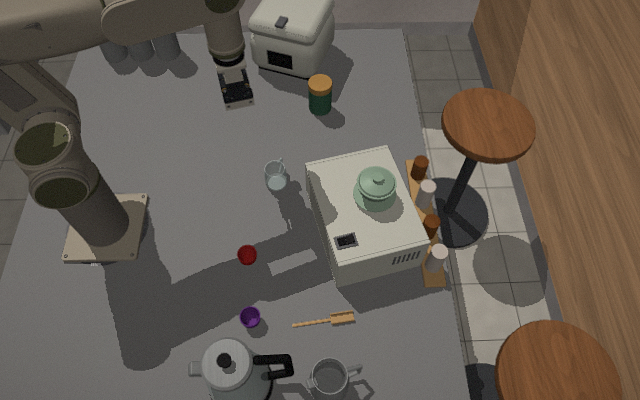

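The pictures show the drawer flush. The rocker's near half is level at about 157 mm and its rear half is up at about 161–163 mm. Everything else is where it started, and the arm is clear. Handing in.

```bash
python3 -c "
from plant import robot
print(robot.close_job())"
```

```text
the job is handed in; nothing more can be done
None
```

I pushed the drawer fully home and switched the rocker on, then handed the job in at about 10 s of robot time.

- **Drawer:** I pushed the outside of the front panel with closed fingertips at up to about 0.07 m/s, until it met its stop at about 33 N. Both cameras then put the panel face 120 mm in front of the steriliser's origin, which is flush.
- **Rocker:** I pressed the raised end down until it stopped moving, at about 10–13 N. Afterwards the near half measured about 157 mm high and the rear half about 161–163 mm, so it is fully on.
- **Other things:** The kettle, pitcher, caddy, gaiwan, glass jug and tea scoop look unmoved in the last pictures, and the arm was clear of everything.
- **Not checked:** The cups can't be seen with the drawer shut. They were upright before the push and nothing suggested otherwise during it, but I couldn't confirm it directly.

None of my checks failed or disagreed.

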